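# Lock the drive shaft of a laboratory spinner

## Task

Lock the drive unit's shaft: with the fingertips, push the orange pin round until the slot in the black disc lines up with the steel bar (either end of the slot may face the bar). Then push the bar by its blue plate straight through the slot until it is fully home, with the plate against the rubber buffer of the guide block, and take the hand away. Only push with light force, do not grip the pin or the plate, and leave the bottles and the other things where they stand.

Things in the scene. Friction and masses are not known exactly. Their poses are not given: they have to be found in the camera images.
- drive_unit: Low white drive unit with a flat steel deck 50 mm above the table, fixed. Origin: on the table (z = 0) under the disc's axis. In its frame the housing spans x -91 to 171, y -111 to 236 mm. The bar lies along its y axis (x = 0) on the +y side of the disc and slides towards -y.
- disc_axis (a point): Point on the upright axis of the black slotted disc, in its top face, 34 mm above the deck. The disc is 80 mm in diameter; a slot 18 mm wide with a bright floor (16 mm above the deck) runs right across its middle.
- guide (a point): Top centre of the aluminium guide block that carries the bar: 35 mm wide (x), y 52 to 85 mm in the drive unit's frame, 38 mm above the deck, with a 4 mm black rubber buffer on its outer face (y 81 to 85). A like keeper block, which receives the bar's tip, stands beyond the disc at y -78 to -50 mm.
- lock_disc (a joint): Turn of the black disc about its upright axis, rad, anticlockwise from above. At 0 and at 3.14 the slot lies along the bar (either will do); the bar passes freely within about 0.1 rad of these, else the disc blocks it. Starts between 0.5 and 2.64; stops at -0.25 and 3.39. Turns stiffly (0.05 N m, some 2 N at the pin) and stays where it is left.
- disc_pin (a point): Half-way up the round orange pin that stands upright on the disc: 12 mm in diameter, 35 mm tall, spanning 34 to 69 mm above the deck, 26 mm from the disc's axis. In the drive unit's frame it is at x = -26 cos(q), y = -26 sin(q) mm for the disc's turn q: towards -x (the robot) at 0, -y at 1.57, +x at 3.14.
- lock_bar (a joint): How far the bar has been pushed towards the disc, m: starts at 0 to 0.006 (drawn back), 0.118 fully home, where the plate meets the rubber buffer (gives about 1 mm for each 2 N). Slides with about 1.5 N of friction and stays where it is left.
- push_plate (a point): Centre of the outer face (drive unit's +y) of the blue push plate, 35 mm above the deck. The plate is upright, 40 mm wide (x), 10 mm thick (y), 4 to 65 mm above the deck, fixed to the bar's outer end. In the unit's frame this point is at y = 213 mm drawn back, 95 mm fully home, when the plate's inner face meets the guide's buffer.
- bar_tip (a point): Tip of the steel bar, 25 mm above the deck. The bar is 10 x 10 mm, tapered to 3 mm wide over its last 10 mm; drawn back, the tip is 48 mm from the disc's axis (8 mm off its rim).
- bottle_clear: Small capped bottle of clear glass, 44 mm in diameter, 75 mm tall, loose on the deck; origin under its centre. Leave alone.
- bottle_straw: The same, straw-coloured. Leave alone.
- weight: Brass weight, 32 mm in diameter, 48 mm tall, loose on the deck; origin under its centre. Leave alone.
- pen: Orange pen, 129 mm long, 11 mm thick, lying on the table before the drive unit; origin under its barrel. Leave alone.
- flask: Conical flask with a round stopper, 72 mm in diameter, 118 mm tall, on the table; origin under its centre. Leave alone.
- beaker: Glass beaker, 68 mm in diameter, 85 mm tall, on the table; origin under its centre. Leave alone.
- stopper: White plastic stopper, 26 mm in diameter, 26 mm tall, on the table; origin under its centre. Leave alone.

How it is judged:
By the outcome, as a careful person would: the job done as asked, in the order asked, and still so for the second after the job is handed in, with the robot touching nothing.
It also fails if it takes over 51 s, if anything falls off the work surface, if the arm or the gripper's body presses on something with over 40 N, if the wrist force passes 120 N, or if a joint passes its speed limit or range.

## Robot

A 7-joint arm with a two-finger parallel gripper is mounted at the origin on the work surface. World frame = base frame: x ahead of the robot, y to its left, z up, the work surface at z = 0. Lengths are in m, angles in rad, forces in N, time in s.
With the tool pointing down it reaches from about 0.425 to 0.875 m from the base axis. Payload 8.4 kg.
Tool frame: the origin (TCP) lies on the centre line of the jaws, within the pads' length; the fingertips stand 8 mm ahead of it and the grasp point (between the pads) lies 11 mm behind it; z points along the fingers, y is the direction in which the jaws open and shut (so a half turn about z gives the same grasp; the last joint's range is limited). The gripper opens to 85 mm and grips with 20 to 120 N. Pads are 22 mm wide; open, the fingers measure 114 mm over their backs; the gripper's body (76 mm by 85 mm) begins 54 mm behind the grasp point. The pads swing forward as they close: fully open they stand 13 mm farther back than shut.
Start: joints at [1.14, 0.333, 0.04, 1.465, -0.013, 1.343, -0.059], TCP at [0.212, -0.615, 0.239] pointing down, gripper open.
Joint ranges: [-2.58, 2.58], [-0.38, 2.09], [-1.3, 1.39], [0.25, 2.4], [-1.5, 4.64], [0.08, 2.09], [-2.65, 2.65]. Speed limits (rad/s): [2.22, 2.22, 2.79, 2.79, 3.14, 3.14, 3.14].

## Interface

Orientations are given as a rotation vector (axis times angle).
In Python, from plant import env gives the robot as it stands. The module is installed in compiled form; this text tells all that it offers.
- The arm moves only by the tool jog_arm, never from a script. Its argument "commands" is a list of rows, each a list of 7 numbers: the shift along the tool's x, y, z in m, then the turn, a rotation vector about the tool's x, y, z in rad, then the opening, from 0 (shut) to 1 (fully open). A call has 1 to 12 rows; each row shifts and turns the pose as measured when the row begins, along the tool's axes as they then stand; what a row does not reach is not made up. A row lasts 1/12 s, in which the tool goes at most 41.7 mm and 7.16 degrees, less where a joint would pass 70% of its speed; a pose out of reach is approached as far as the arm can. A call is refused whole if a number of a shift passes 0.0417 or a number of a turn 0.125, either way. A call with a gripper value outside its range is refused whole. The fingers move at their own pace and stop on an object; "newtons" is the grip in N (left out, the last holds). Time passes only in rows, so rows that do not move let the fingers close. It gives the time, the measured TCP pose, the force and the opening at its end, in the units of the state.
- env.observe(): the state, without advancing time (a new reading comes with each control period).
- env.camera(name): name is "scene" or "top" or "wrist"; returns a dict with "img" (400x640x3 uint8, red, green, blue), "vfov" (degrees; the focal length in pixels is half the picture's height over the tangent of half this angle, whatever the lens; pixels are square), "cx", "cy" (the principal point, pixels), "rvec" (rotation vector, rad) and "tvec" (3), from world to camera coordinates, as OpenCV has them; the wrist camera has in their place "tool_from_camera" (4x4, takes a point from camera to tool coordinates, whose origin is the TCP and whose axes are the flange's). Camera axes: x right, y down, z forward; pixel columns grow to the right and rows downward; lengths in m; the calibration is good to about 2 mm. A picture is of the moment at which its call begins: read the wrist's pose just before it. There is no depth.
- env.job_done(): hands the job in, once; it reports no verdict.
The state is a dict: "time": time; "q": joint angles; "qvel": joint speeds; "effort": joint torques, N m; "tcp_pos": TCP position; "ee_rot": TCP orientation; "force": force on the tool from outside, world axes, zero at the start; "ft_torque": the same for the moment, N m; "opening": finger opening in m.
Only numpy, scipy, OpenCV 4.12 (cv2) and the standard library are available. Lean on these libraries where they do the work, as an engineer would, in place of code of your own. Each camera call takes 0.05 s, during which the arm holds its last target.

## Working session

There is one attempt and no reset: what is moved stays moved. The work goes in short steps, Python scripts to look and compute and a tool call to move; the robot and the scene stay as the last step left them, time stands still between calls to the robot, and variables do not carry over. Pictures are saved under pics/ and viewed, and the job is handed in when it is done.

Besides the shell and the picture viewer there is one more tool, called after "Request:" in YAML: its name, and indented under it one key for each argument. jog_arm: Moves the arm, as the interface text tells. Its arguments: {"type":"object","properties":{"commands":{"type":"array","items":{"type":"array","items":{"type":"number"}}},"newtons":{"type":"number"}},"required":["commands"]}

```bash
mkdir -p pics; python3 - <<'E'
from plant import env
import cv2
print(env.observe())
for n in ["scene","top","wrist"]:
    c=env.camera(n); cv2.imwrite(f"pics/{n}0.png",c["img"][:,:,::-1])
    print(n,{k:v for k,v in c.items() if k!="img"})
E
```

```text
{'time': 0.0, 'q': array([ 1.13981639,  0.3338926 ,  0.03984185,  1.4662939 , -0.01343593,
        1.34327498, -0.05849765]), 'qvel': array([-8.89797471e-04, -4.52280444e-04,  1.48453913e-04,  2.43101109e-03,
        1.33573853e-03,  9.35121482e-04,  7.24174433e-05]), 'effort': array([-1.28757394e-03, -6.58553195e+01,  1.36483278e+00, -4.05560553e+01,
        1.68124790e-02,  1.25989024e-02, -8.30776889e-05]), 'tcp_pos': array([ 0.21158048, -0.61412831,  0.23842155]), 'ee_rot': array([-3.09691406e+00, -5.18523086e-01,  5.13006149e-04]), 'force': array([-0.05743333, -1.01442028, -0.06259393]), 'ft_torque': array([-0.01958521,  0.02119771,  0.04894855]), 'opening': 0.08506202307353207}
scene {'vfov': 46.25913986354918, 'cx': 317.47326475826765, 'cy': 199.41016975336325, 'rvec': array([ 2.05780933,  1.16249778, -0.49790661]), 'tvec': array([-0.25690024, -0.28756274,  1.74205506])}
top {'vfov': 55.07398967423327, 'cx': 320.5004806870408, 'cy': 195.0234664127952, 'rvec': array([ 2.15120643, -2.21576133,  0.07542291]), 'tvec': array([-0.01241619,  0.60236339,  1.02288719])}
wrist {'vfov': 60.95777589471403, 'cx': 318.33300878348103, 'cy': 202.6428105791112, 'tool_from_camera': array([[-5.94356579e-04, -9.56060615e-01, -2.93168463e-01,
         7.64820338e-02],
       [ 9.99999724e-01, -6.98648102e-04,  2.51028089e-04,
         5.15966586e-04],
       [-4.44819659e-04, -2.93168233e-01,  9.56060767e-01,
        -1.33396581e-01],
       [ 0.00000000e+00,  0.00000000e+00,  0.00000000e+00,
         1.00000000e+00]])}
```

View pics/scene0.png

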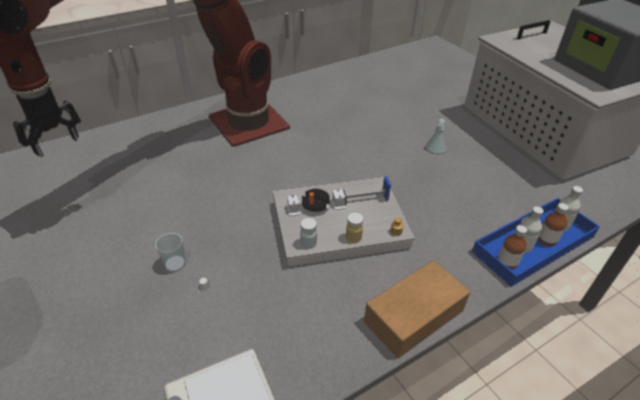

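View pics/top0.png

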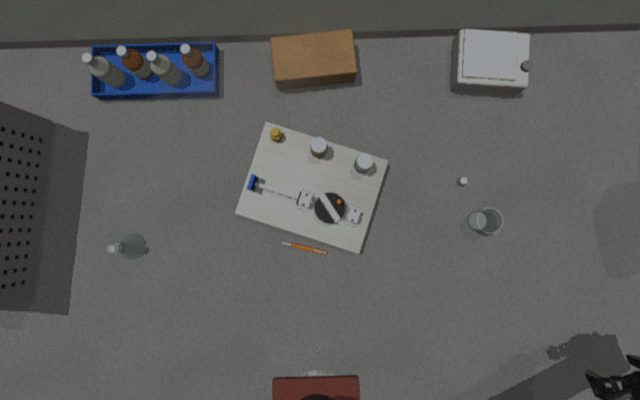

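View pics/wrist0.png

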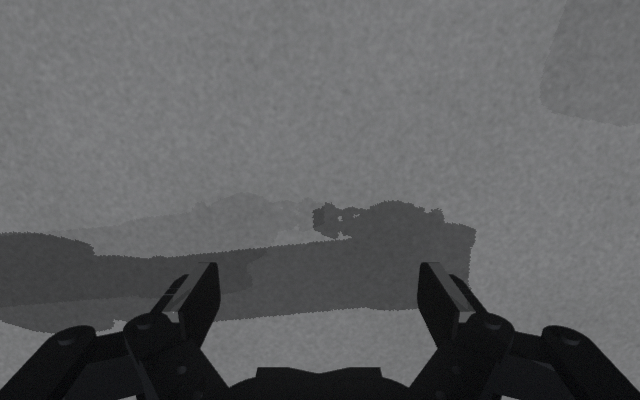

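```bash
cat > h.py <<'E'
import numpy as np, cv2
from scipy.spatial.transform import Rotation as R
def cam(c,st=None):
    f=200/np.tan(np.radians(c["vfov"]/2)); K=np.array([[f,0,c["cx"]],[0,f,c["cy"]],[0,0,1]])
    if "rvec" in c:
        Rm=R.from_rotvec(c["rvec"]).as_matrix(); t=np.array(c["tvec"])
    else:
        T=c["tool_from_camera"]; W=np.eye(4); W[:3,:3]=R.from_rotvec(st["ee_rot"]).as_matrix(); W[:3,3]=st["tcp_pos"]
        M=np.linalg.inv(W@T); Rm=M[:3,:3]; t=M[:3,3]
    return K,Rm,t
def tri(C,px):
    P=[K@np.c_[Rm,t] for K,Rm,t in C]
    A=[]
    for p,(u,v) in zip(P,px): A+= [u*p[2]-p[0], v*p[2]-p[1]]
    X=np.linalg.svd(np.array(A))[2][-1]; return X[:3]/X[3]
def ray(C,px,z):
    K,Rm,t=C; d=Rm.T@np.linalg.inv(K)@[px[0],px[1],1]; o=-Rm.T@t
    return o+d*(z-o[2])/d[2]
def proj(C,X):
    K,Rm,t=C; p=K@(Rm@np.asarray(X)+t); return p[:2]/p[2]
E
python3 - <<'E'
import cv2
a=cv2.imread("pics/top0.png")[115:260,230:395]; cv2.imwrite("pics/topz.png",cv2.resize(a,None,fx=4.8,fy=4.1,interpolation=cv2.INTER_CUBIC))
a=cv2.resize(cv2.imread("pics/top0.png")[165:240,235:375],None,fx=5.6,fy=5.6,interpolation=cv2.INTER_CUBIC);cv2.imwrite("pics/topz.png",a)
a=cv2.resize(cv2.imread("pics/scene0.png")[165:270,265:420],None,fx=5,fy=5,interpolation=cv2.INTER_CUBIC);cv2.imwrite("pics/scenez.png",a)
E
```

```text
(no output)
```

View pics/topz.png

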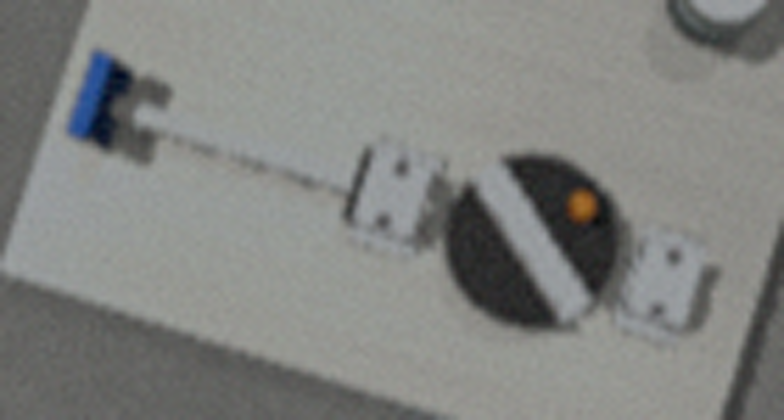

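View pics/scenez.png

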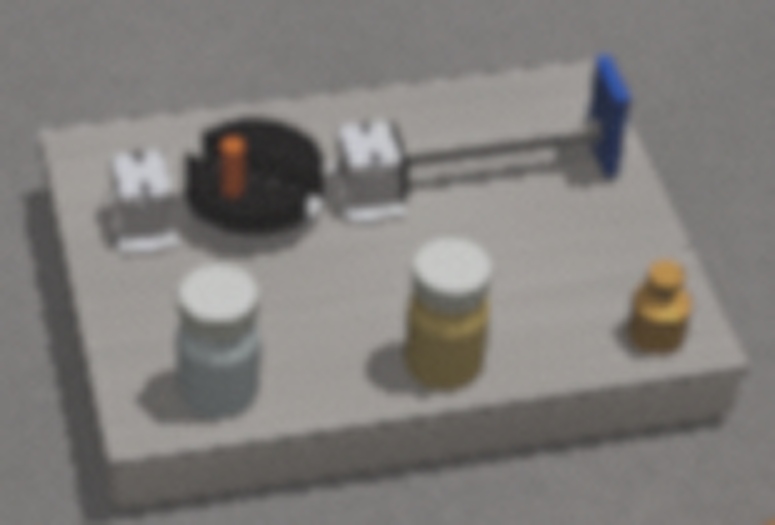

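```bash
python3 - <<'E'
from plant import env
from h import *
T=cam(env.camera("top"));S=cam(env.camera("scene"))
z=lambda p:(235+p[0]/5.6-.4,165+p[1]/5.6-.4)
s=lambda p:(265+p[0]/5-.4,165+p[1]/5-.4)
for n,a,b in [("disc",(533,240),(254,174)),("pintop",(583,205),(233,143)),("guidetop",(396,190),(369,142)),("keeptop",(668,275),(142,174)),("platetop",(92,94),(615,77))]:
    print(n,tri([T,S],[z(a),s(b)]))
for n,a,h in [("disc",(533,240),.084),("pin",(583,205),.119),("guide",(396,190),.088),("keep",(668,275),.088),("plate",(92,94),.115),("slotA",(492,180),.066),("slotB",(574,305),.066)]:
    print(n,ray(T,z(a),h))
print("corners",[ray(T,p,.05) for p in [(266,124),(387,160),(359,251),(237,214)]])
for n,p,h in [("clear",(364,161),.125),("straw",(319,147),.125),("weight",(276,134),.09)]: print(n,ray(T,p,h))
E
```

```text
disc [ 0.5653087  -0.05255857  0.07876905]
pintop [ 0.57830208 -0.07413332  0.12169578]
guidetop [0.58900298 0.00867935 0.09322509]
keeptop [ 0.54681806 -0.11327385  0.09241948]
platetop [0.63486787 0.14238746 0.11677952]
disc [ 0.56473321 -0.05305206  0.084     ]
pin [ 0.57813445 -0.07476676  0.119     ]
guide [0.58916409 0.00862211 0.088     ]
keep [ 0.54690172 -0.11365585  0.088     ]
plate [0.63413716 0.14130639 0.115     ]
slotA [ 0.59390196 -0.0352461   0.066     ]
slotB [ 0.53475815 -0.07149016  0.066     ]
corners [array([0.79516663, 0.11040477, 0.05      ]), array([ 0.68793696, -0.21009717,  0.05      ]), array([ 0.44972515, -0.12675612,  0.05      ]), array([0.55601298, 0.19165515, 0.05      ])]
clear [ 0.67523887 -0.14011362  0.125     ]
straw [ 0.71351085 -0.03016503  0.125     ]
weight [0.75764576 0.0795523  0.09      ]
```

Request:
jog_arm:
  commands:
    - [0.0335,-0.0218,0,0,0,0,0]
    - [0.0335,-0.0218,0,0,0,0,0]
    - [0.0335,-0.0218,0,0,0,0,0]
    - [0.0335,-0.0218,0,0,0,0,0]
    - [0.0335,-0.0218,0,0,0,0,0]
    - [0.0335,-0.0218,0,0,0,0,0]
    - [0.0335,-0.0218,0,0,0,0,0]
    - [0.0335,-0.0218,0,0,0,0,0]
    - [0.0335,-0.0218,0,0,0,0,0]
    - [0.0335,-0.0218,0,0,0,0,0]
    - [0.0335,-0.0218,0,0,0,0,0]
    - [0.0335,-0.0218,0,0,0,0,0]
  newtons: 20

```text
time: 1.25
tcp_pos: [0.5104, -0.2305, 0.2359]
ee_rot: [3.101, 0.487, -0.008]
force: [0.9, -1.1, 0.1]
opening: -0.0001
```

Request:
jog_arm:
  commands:
    - [0,0,0,0,0,-0.113,0]
    - [0,0,0,0,0,-0.113,0]
    - [0,0,0,0,0,-0.113,0]
    - [0,0,0,0,0,-0.113,0]
    - [0,0,0,0,0,-0.113,0]
    - [0,0,0,0,0,-0.113,0]
    - [0,0,0,0,0,-0.113,0]
    - [0,0,0,0,0,-0.113,0]
    - [0,0,0,0,0,0,0]

```text
time: 2.0
tcp_pos: [0.5176, -0.2156, 0.2353]
ee_rot: [-2.523, -1.868, 0.002]
force: [0.3, 0.2, -0.2]
opening: -0.0001
```

```bash
cat >> h.py <<'E'
def rep(st):
    Rm=R.from_rotvec(st["ee_rot"]).as_matrix()
    print("t",st["time"],"tcp",st["tcp_pos"].round(4),"yaw",np.degrees(np.arctan2(Rm[1,0],Rm[0,0])).round(2),"z",Rm[:,2].round(4),"F",st["force"].round(2),"q",st["q"].round(2),"op",round(st["opening"],4))
    return Rm
E
python3 - <<'E'
from plant import env
from h import *
st=env.observe();rep(st);c=env.camera("wrist");cv2.imwrite("pics/w1.png",c["img"][:,:,::-1])
E
```

```text
t 2.0 tcp [ 0.5176 -0.2156  0.2353] yaw 73.02 z [-0.0026  0.0011 -1.    ] F [ 0.3   0.19 -0.19] q [ 0.65  0.18 -0.38  1.67  0.07  1.3  -0.04] op -0.0001
```

View pics/w1.png

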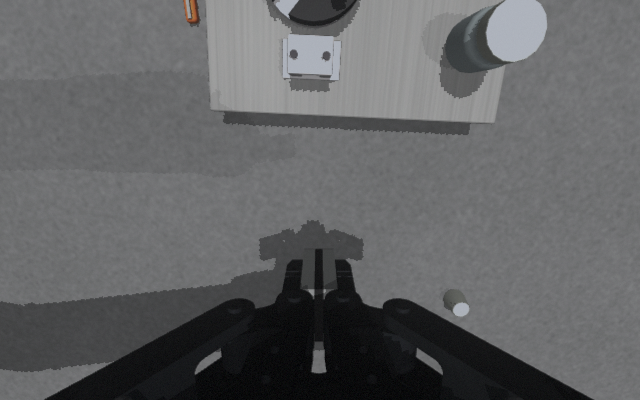

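Request:
jog_arm:
  commands:
    - [0.035,0,0,0,0,0.035,0]
    - [0.035,0,0,0,0,0,0]
    - [0.005,0,0,0,0,0,0]
    - [0,0,0,0,0,0,0]

```text
time: 2.38
tcp_pos: [0.5415, -0.1446, 0.235]
ee_rot: [-2.584, -1.783, 0.003]
force: [-0.5, -0.3, -0.5]
opening: -0.0002
```

```bash
python3 - <<'E'
from plant import env
from h import *
st=env.observe();rep(st);c=env.camera("wrist");cv2.imwrite("pics/w2.png",c["img"][:,:,::-1])
import pickle;pickle.dump((st,c),open("w2.pkl","wb"))
E
```

```text
t 2.3833 tcp [ 0.5415 -0.1446  0.235 ] yaw 69.19 z [-2.9e-03  5.0e-04 -1.0e+00] F [-0.51 -0.33 -0.55] q [ 0.56  0.19 -0.43  1.67  0.08  1.3  -0.25] op -0.0002
```

View pics/w2.png

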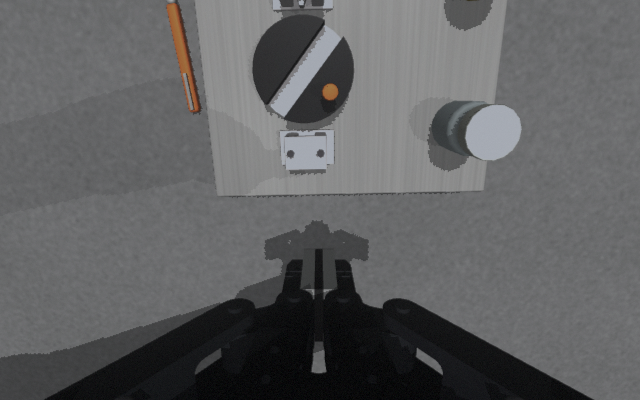

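```bash
python3 - <<'E'
from h import *
import pickle
st,c=pickle.load(open("w2.pkl","rb"));C=cam(c,st)
a=ray(C,(217,195),.05);b=ray(C,(484,190),.05);e=ray(C,(196,0),.05)
print(a,b,e,"xax",np.degrees(np.arctan2(*(b-a)[[1,0]])),"yax",np.degrees(np.arctan2(*(e-a)[[1,0]])))
for n,p,h in [("disc",(303.5,69),.084),("pin",(330,91),.119),("keep",(306,153),.088),("slot1",(333,33),.066),("slot2",(281,108),.066),("clear",(493,132),.125)]: print(n,ray(C,p,h).round(4))
im=c["img"][:,:,::-1].copy()[0:210,180:520]
cv2.imwrite("pics/w2z.png",cv2.resize(im,None,fx=2.35,fy=2.35,interpolation=cv2.INTER_CUBIC))
E
```

```text
[ 0.44511257 -0.12362003  0.05      ] [ 0.68909847 -0.21096255  0.05      ] [0.50237323 0.03427313 0.05      ] xax -19.696446263786736 yax 70.06659899346083
disc [ 0.5664 -0.05    0.084 ]
pin [ 0.5789 -0.0729  0.119 ]
keep [ 0.5446 -0.1113  0.088 ]
slot1 [ 0.5984 -0.0317  0.066 ]
slot2 [ 0.5367 -0.0706  0.066 ]
clear [ 0.6764 -0.1395  0.125 ]
```

View pics/w2z.png

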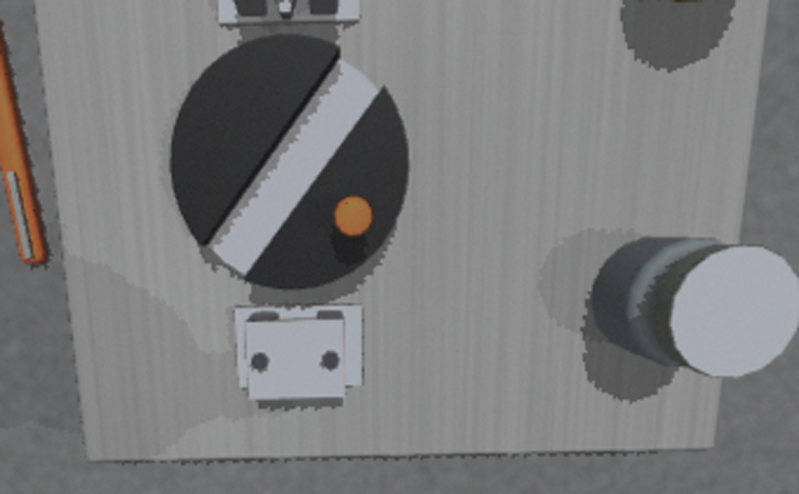

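Request:
jog_arm:
  commands:
    - [0.025,0.007,0,0,0,-0.012,0]
    - [0.0246,0.0069,0,0,0,-0.011,0]
    - [0,0,0.03,0,0,0,0]
    - [0,0,0.03,0,0,0,0]
    - [0,0,0.02,0,0,0,0]
    - [0,0,0,0,0,0,0]
    - [0,0,0,0,0,0,0]

```text
time: 3.02
tcp_pos: [0.5726, -0.1102, 0.1539]
ee_rot: [2.582, 1.784, -0.003]
force: [-0.1, 0.0, 0.6]
opening: 0.0
```

```bash
cat >> h.py <<'E'
D=np.array([.5664,-.0503]);yw=np.radians(-19.5);ux=np.array([np.cos(yw),np.sin(yw)]);uy=np.array([-np.sin(yw),np.cos(yw)])
def unit(p): d=np.asarray(p)[:2]-D; return np.r_[d@ux,d@uy].round(4)
def look(n):
    from plant import env
    st=env.observe();rep(st);print("unit",unit(st["tcp_pos"]));c=env.camera("wrist");cv2.imwrite(f"pics/{n}.png",c["img"][:,:,::-1]); return cam(c,st)
E
python3 - <<'E'
from h import *
look("w3")
E
```

```text
t 3.0167 tcp [ 0.5726 -0.1102  0.1539] yaw 69.29 z [-0.     -0.0033 -1.    ] F [-0.14  0.03  0.61] q [ 0.49  0.29 -0.45  1.72  0.14  1.16 -0.36] op 0.0
unit [ 0.0259 -0.0544]
```

View pics/w3.png

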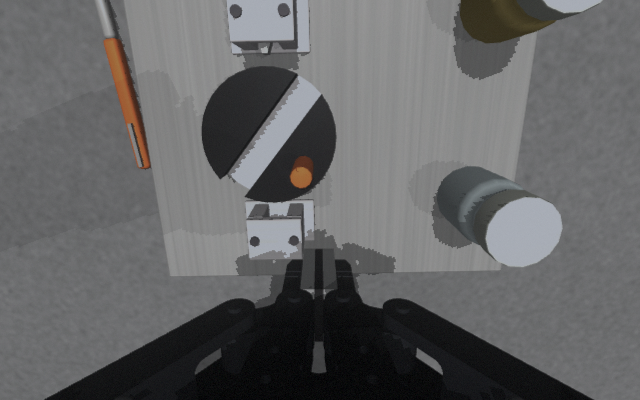

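```bash
python3 - <<'E'
from h import *
import pickle
from plant import env
st,c=pickle.load(open("w2.pkl","rb"));C2=cam(c,st)
st=env.observe();C3=cam(c,st)
for n,a,b,h in [("pin",(330.2,91.9),(301,177.5),.119),("disc",(303.6,68.5),(269,134),.084),("keepfar corner",(327,136),(304.5,220),.088)]:
    X=tri([C2,C3],[a,b]);print(n,X,unit(X),ray(C3,b,h),unit(ray(C3,b,h)))
E
```

```text
pin [ 0.57882002 -0.0735113   0.11807826] [ 0.0195 -0.0177] [ 0.57889734 -0.07329417  0.119     ] [ 0.0195 -0.0175]
disc [ 0.56645526 -0.04943529  0.08310444] [-0.0002  0.0008] [ 0.56642211 -0.04919381  0.084     ] [-0.0003  0.0011]
keepfar corner [ 0.56630236 -0.10495614  0.08805842] [ 0.0182 -0.0516] [ 0.56692928 -0.10543207  0.088     ] [ 0.0189 -0.0518]
```

Request:
jog_arm:
  commands:
    - [0,-0.003,0.024,0,0,-0.02,0]
    - [0,0,0.018,0,0,0,0]
    - [0,0,0.005,0,0,0,0]
    - [0,0,0,0,0,0,0]
    - [0,0,0,0,0,0,0]

```text
time: 3.48
tcp_pos: [0.5734, -0.1137, 0.1138]
ee_rot: [2.564, 1.796, 0.006]
force: [0.3, -0.0, 0.0]
opening: -0.0
```

```bash
python3 - <<'E'
from h import *
look("w4")
E
```

```text
t 3.4833 tcp [ 0.5734 -0.1137  0.1138] yaw 70.02 z [ 0.0094 -0.007  -0.9999] F [ 0.3  -0.04  0.02] q [ 0.49  0.33 -0.44  1.77  0.16  1.07 -0.36] op -0.0
unit [ 0.0277 -0.0574]
```

View pics/w4.png

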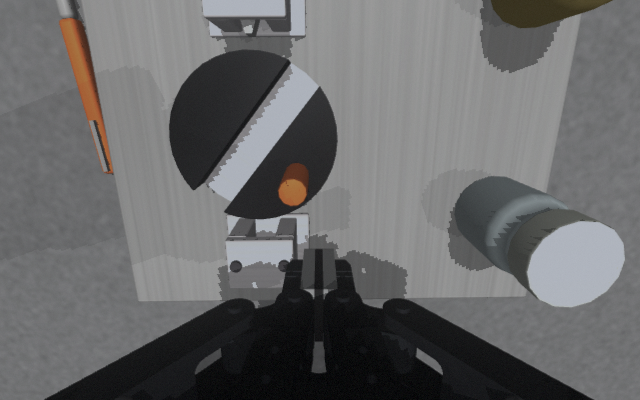

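Request:
jog_arm:
  commands:
    - [0,-0.005,0.005,0.011,0.0034,-0.008,0]
    - [0.006,0,0.002,0,0,0,0]
    - [0,0,0,0,0,0,0]
    - [0,0,0,0,0,0,0]

```text
time: 3.87
tcp_pos: [0.5726, -0.1062, 0.1101]
ee_rot: [2.563, 1.811, 0.005]
force: [1.2, -0.6, -0.3]
opening: 0.0001
```

```bash
python3 - <<'E'
from h import *
look("w5")
E
```

```text
t 3.8667 tcp [ 0.5726 -0.1062  0.1101] yaw 70.48 z [ 4.6e-03 -8.0e-04 -1.0e+00] F [ 1.19 -0.63 -0.28] q [ 0.48  0.33 -0.44  1.77  0.16  1.07 -0.36] op 0.0001
unit [ 0.0245 -0.0507]
```

View pics/w5.png

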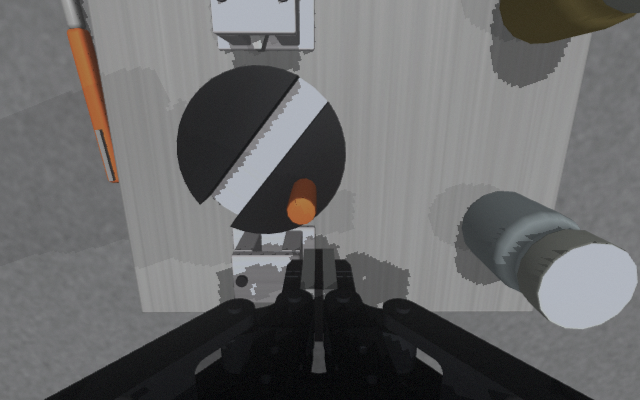

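Request:
jog_arm:
  commands:
    - [0.006,-0.0015,0.003,0,0.003,0,0]
    - [0.005,0,0,0,0,0,0]
    - [0.002,0,0,0,0,0,0]
    - [0,0,0,0,0,0,0]
    - [0,0,0,0,0,0,0]

```text
time: 4.33
tcp_pos: [0.5762, -0.091, 0.1071]
ee_rot: [2.564, 1.814, 0.011]
force: [-0.3, -0.1, -0.5]
opening: -0.0003
```

```bash
python3 - <<'E'
from h import *
look("w6")
E
```

```text
t 4.3333 tcp [ 0.5762 -0.091   0.1071] yaw 70.55 z [ 0.0063  0.0028 -1.    ] F [-0.34 -0.13 -0.49] q [ 0.46  0.34 -0.45  1.77  0.16  1.06 -0.39] op -0.0003
unit [ 0.0228 -0.0351]
```

View pics/w6.png

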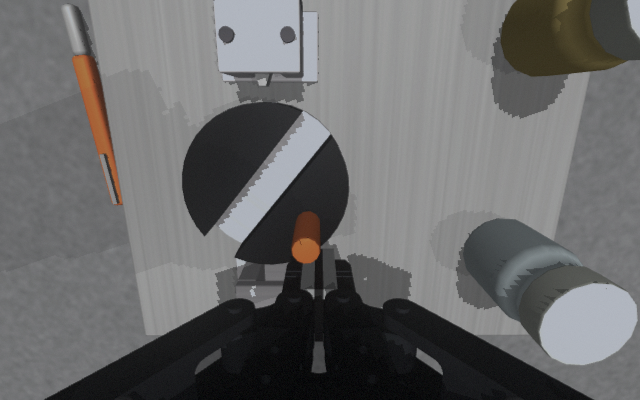

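Request:
jog_arm:
  commands:
    - [0.003,0,0,0,0,0,0]
    - [0.003,0,0,0,0,0,0]
    - [0.003,0,0,0,0,0,0]
    - [0,0,0,0,0,0,0]
    - [0,0,0,0,0,0,0]

```text
time: 4.8
tcp_pos: [0.5797, -0.09, 0.1073]
ee_rot: [2.564, 1.801, 0.005]
force: [-0.6, 1.1, -0.2]
opening: 0.0001
```

```bash
python3 - <<'E'
from h import *
look("w7")
E
```

```text
t 4.8 tcp [ 0.5797 -0.09    0.1073] yaw 70.17 z [ 0.0075 -0.0053 -1.    ] F [-0.58  1.08 -0.2 ] q [ 0.45  0.34 -0.45  1.76  0.17  1.07 -0.4 ] op 0.0001
unit [ 0.0258 -0.033 ]
```

View pics/w7.png

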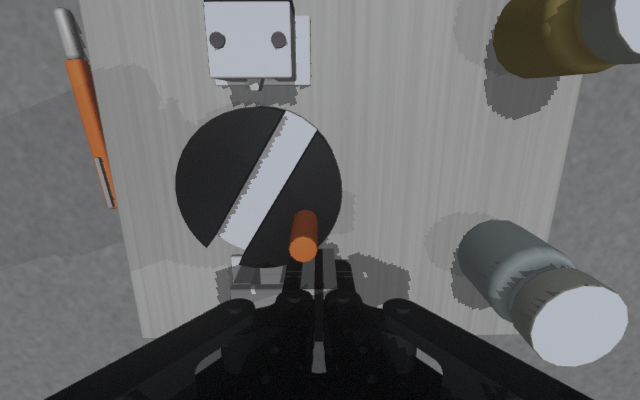

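Request:
jog_arm:
  commands:
    - [0.004,-0.001,0,0.004,0.003,0,0]
    - [0.004,-0.001,0,0,0,0,0]
    - [0.004,0,0,0,0,0,0]
    - [0,0,0,0,0,0,0]
    - [0,0,0,0,0,0,0]

```text
time: 5.27
tcp_pos: [0.583, -0.0838, 0.1076]
ee_rot: [2.567, 1.793, 0.003]
force: [0.1, -0.0, 0.4]
opening: -0.0002
```

```bash
python3 - <<'E'
from h import *
look("w8")
E
```

```text
t 5.2667 tcp [ 0.583  -0.0838  0.1076] yaw 69.87 z [ 0.0073 -0.0071 -0.9999] F [ 0.1  -0.03  0.44] q [ 0.44  0.35 -0.45  1.76  0.18  1.07 -0.42] op -0.0002
unit [ 0.0268 -0.026 ]
```

View pics/w8.png

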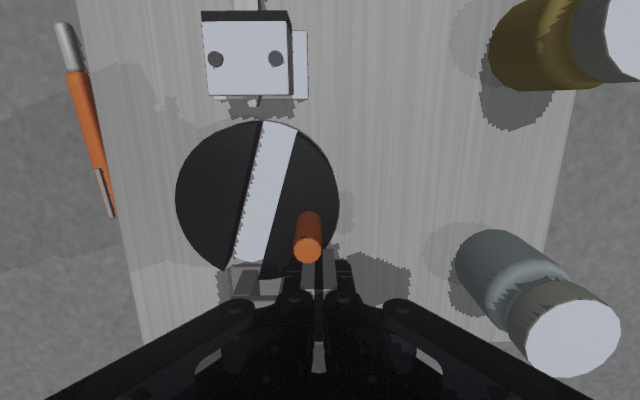

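```bash
cat >> h.py <<'E'
def slot(C,a,b,z=.084):
    A=ray(C,a,z);B=ray(C,b,z);d=unit(A[:2])-unit(B[:2]); print("slot dev from bar rad",np.arctan2(d[0],d[1]), unit(A[:2]),unit(B[:2]))
E
python3 - <<'E'
from h import *
from plant import env
st=env.observe(); C=cam(env.camera("wrist"),st)
slot(C,(263,122),(230,268)); slot(C,(298,131),(264,278)); 
im=cv2.imread("pics/w8.png")[100:300,150:370];cv2.imwrite("pics/w8z.png",cv2.resize(im,None,fx=3,fy=3,interpolation=cv2.INTER_CUBIC))
E
```

```text
slot dev from bar rad 0.2837412885872065 [0.0045 0.0395] [-0.0167 -0.0332]
slot dev from bar rad 0.25910201777941017 [0.0201 0.0354] [ 0.0003 -0.0393]
```

View pics/w8z.png

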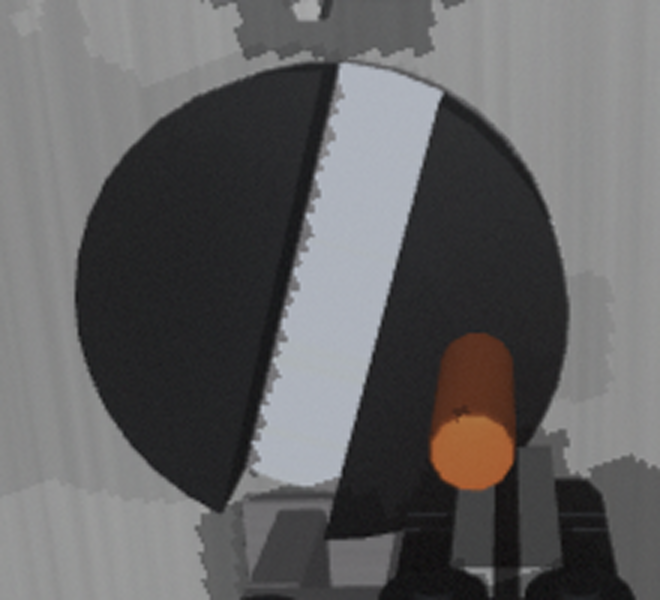

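Request:
jog_arm:
  commands:
    - [0.004,-0.0005,0,0.004,0.004,0,0]
    - [0.003,0,0,0,0,-0.01,0]
    - [0,0,0,0,0,0,0]
    - [0,0,0,0,0,0,0]

```text
time: 5.7
tcp_pos: [0.5852, -0.0786, 0.1077]
ee_rot: [2.562, 1.808, 0.004]
force: [1.0, -2.0, 0.5]
opening: 0.0003
```

```bash
python3 - <<'E'
from h import *
look("w9")
im=cv2.imread("pics/w9.png")[60:310,150:400];cv2.imwrite("pics/w9z.png",cv2.resize(im,None,fx=2.4,fy=2.4,interpolation=cv2.INTER_CUBIC))
E
```

```text
t 5.7 tcp [ 0.5852 -0.0786  0.1077] yaw 70.41 z [ 0.0053 -0.0036 -1.    ] F [ 0.98 -2.03  0.48] q [ 0.43  0.35 -0.45  1.75  0.18  1.07 -0.42] op 0.0003
unit [ 0.0271 -0.0204]
```

View pics/w9z.png

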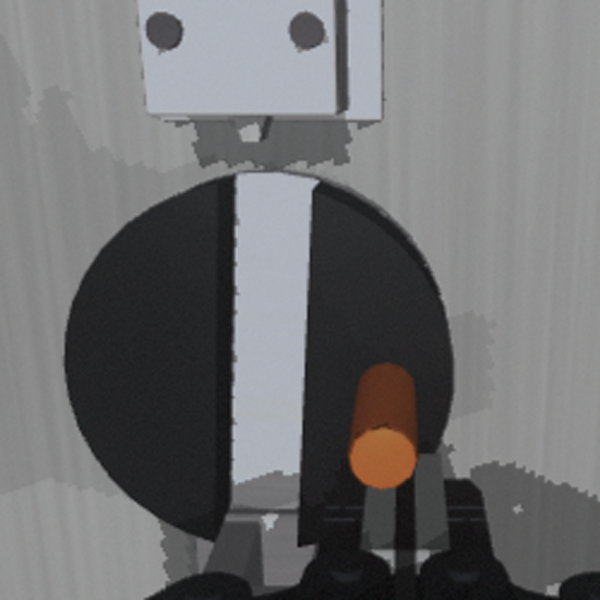

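```bash
python3 - <<'E'
from h import *
from plant import env
st=env.observe(); C=cam(env.camera("wrist"),st); f=lambda x,y:(150+x/2.4-.3,60+y/2.4-.3)
slot(C,f(313,185),f(299,545)); slot(C,f(218,178),f(212,540)); slot(C,f(335,0),f(337,112),.088);slot(C,f(145,0),f(149,112),.088)
E
```

```text
slot dev from bar rad 0.07469945764349525 [0.0116 0.0383] [ 0.0058 -0.0392]
slot dev from bar rad 0.08623719722899076 [-0.0064  0.0397] [-0.0131 -0.0378]
slot dev from bar rad 0.005347542609150639 [0.0169 0.0704] [0.0168 0.0517]
slot dev from bar rad 0.05875582271572272 [-0.016   0.0705] [-0.0171  0.0518]
```

Request:
jog_arm:
  commands:
    - [0.0022,0,0,0,0,0,0]
    - [0,0,0,0,0,0,0]
    - [0,0,0,0,0,0,0]

```text
time: 6.05
tcp_pos: [0.5859, -0.0766, 0.1078]
ee_rot: [2.562, 1.807, 0.004]
force: [0.4, -3.4, 0.5]
opening: 0.0005
```

```bash
python3 - <<'E'
from h import *
look("w10")
im=cv2.imread("pics/w10.png")[60:310,150:400];cv2.imwrite("pics/w10z.png",cv2.resize(im,None,fx=2.4,fy=2.4,interpolation=cv2.INTER_CUBIC))
E
```

```text
t 6.05 tcp [ 0.5859 -0.0766  0.1078] yaw 70.39 z [ 0.0055 -0.0039 -1.    ] F [ 0.36 -3.4   0.51] q [ 0.43  0.35 -0.45  1.75  0.18  1.07 -0.43] op 0.0005
unit [ 0.0272 -0.0182]
```

View pics/w10z.png

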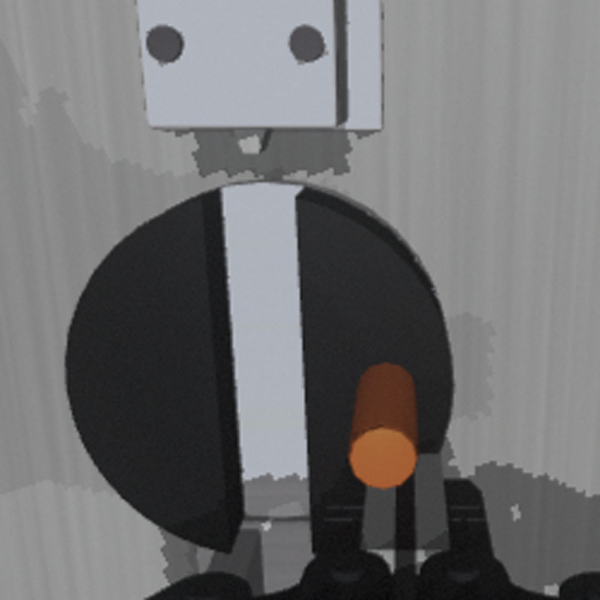

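```bash
python3 - <<'E'
from h import *
from plant import env
st=env.observe(); C=cam(env.camera("wrist"),st); f=lambda x,y:(150+x/2.4-.3,60+y/2.4-.3)
slot(C,f(296,195),f(314,550)); slot(C,f(202,195),f(229,550)); slot(C,f(334,0),f(336,125),.088);slot(C,f(145,0),f(150,125),.088)
E
```

```text
slot dev from bar rad -0.010402745668320152 [0.0083 0.0386] [ 0.0091 -0.0383]
slot dev from bar rad 0.0 [-0.0095  0.0386] [-0.0095 -0.0382]
slot dev from bar rad 0.009523521593612798 [0.0168 0.0726] [0.0166 0.0516]
slot dev from bar rad 0.05233312410052507 [-0.0159  0.0727] [-0.017   0.0517]
```

Request:
jog_arm:
  commands:
    - [-0.015,0,0,0,0,0,0]
    - [-0.015,0,0,0,0,0,0]
    - [0,0,-0.03,0,0,0,0]
    - [0,0,-0.04,0,0,0,0]
    - [0,0,-0.04,0,0,0,0]
    - [0,0,-0.02,0,0,0,0]
    - [0,0,0,0,0,0,0]
    - [0,0,0,0,0,0,0]

```text
time: 6.82
tcp_pos: [0.5727, -0.1, 0.2413]
ee_rot: [-2.56, -1.816, -0.003]
force: [-0.6, -0.1, -0.8]
opening: -0.0002
```

```bash
python3 - <<'E'
from h import *
look("w11")
E
```

```text
t 6.8167 tcp [ 0.5727 -0.1     0.2413] yaw 70.71 z [-3.0e-04  3.7e-03 -1.0e+00] F [-0.61 -0.08 -0.8 ] q [ 0.49  0.23 -0.46  1.61  0.1   1.32 -0.32] op -0.0002
unit [ 0.0225 -0.0447]
```

View pics/w11.png

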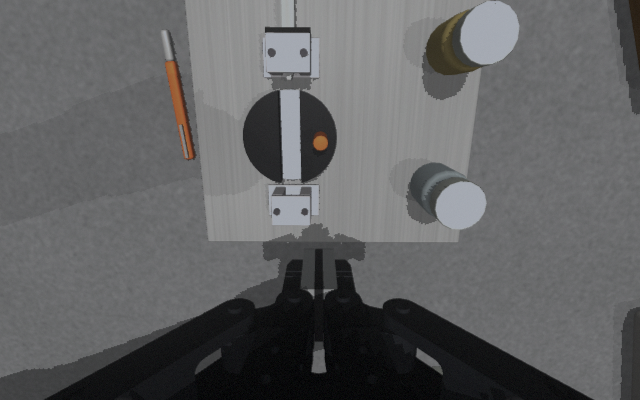

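Request:
jog_arm:
  commands:
    - [0.037,-0.003,0,0,0,0,0]
    - [0.037,-0.003,0,0,0,0,0]
    - [0.037,-0.003,0,0,0,0,0]
    - [0.037,-0.003,0,0,0,0,0]
    - [0.037,-0.003,0,0,0,0,0]
    - [0.037,-0.003,0,0,0,0,0]
    - [0.037,-0.003,0,0,0,0,0]
    - [0.037,-0.002,0,0,0,0,0]
    - [0,0,0,0,0,0,0]
    - [0,0,0,0,0,0,0]

```text
time: 7.7
tcp_pos: [0.6451, 0.1982, 0.222]
ee_rot: [-2.552, -1.802, 0.029]
force: [-0.0, -1.1, 0.1]
opening: 0.0002
```

```bash
python3 - <<'E'
from h import *
look("w12")
E
```

```text
t 7.7 tcp [0.6451 0.1982 0.222 ] yaw 70.46 z [-0.0251  0.0031 -0.9997] F [-0.04 -1.12  0.11] q [ 0.04  0.47 -0.57  1.37  0.24  1.39 -0.86] op 0.0002
unit [-0.0088  0.2605]
```

View pics/w12.png

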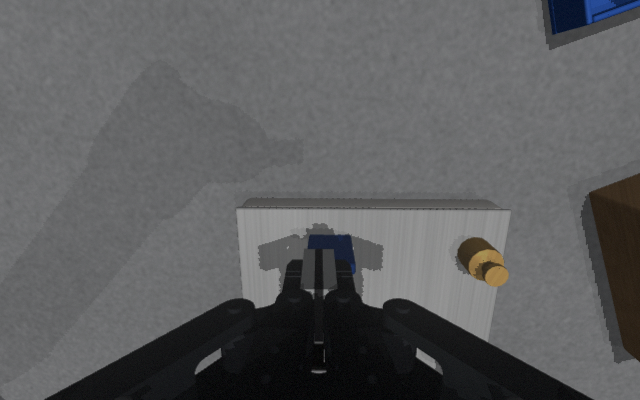

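```bash
python3 - <<'E'
from h import *
from plant import env
st=env.observe(); C=cam(env.camera("wrist"),st)
for p,z in [((308,235),.054),((353,235),.054),((355.5,272),.115),((237,209),.05),((510,210),.05)]: print(p,unit(ray(C,p,z)))
print(proj(C,np.r_[D+.21*uy,.115]))
im=cv2.imread("pics/w12.png")[190:310,230:400];cv2.imwrite("pics/w12z.png",cv2.resize(im,None,fx=4.5,fy=4.5,interpolation=cv2.INTER_CUBIC))
E
```

```text
(308, 235) [-0.0223  0.2106]
(353, 235) [0.0206 0.211 ]
(355.5, 272) [0.0184 0.2052]
(237, 209) [-0.0899  0.2349]
(510, 210) [0.1662 0.236 ]
[332.18604116 266.23021698]
```

View pics/w12z.png

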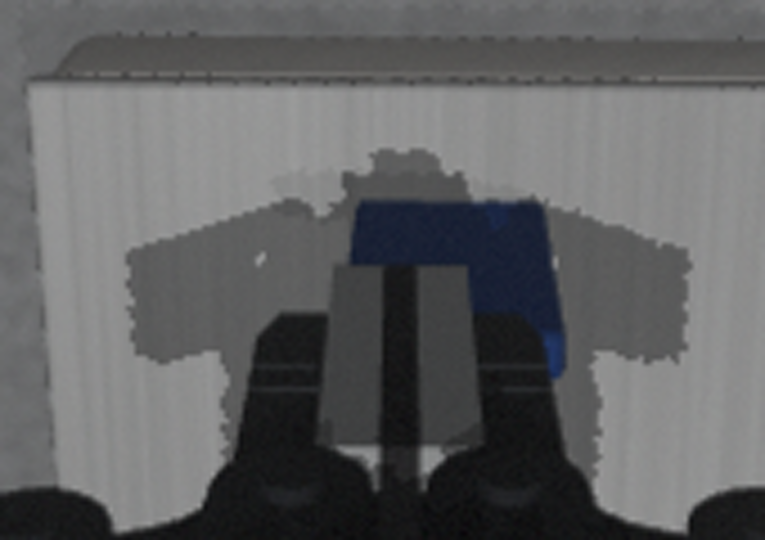

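Request:
jog_arm:
  commands:
    - [0,0.008,0,-0.0247,0.0055,0,0]
    - [0,0,0.03,0,0,0,0]
    - [0,0,0.035,0,0,0,0]
    - [0,0,0.03,0,0,0,0]
    - [0,0,0,0,0,0,0]
    - [0,0,0,0,0,0,0]

```text
time: 8.3
tcp_pos: [0.657, 0.1839, 0.1259]
ee_rot: [2.568, 1.792, 0.012]
force: [0.0, -0.4, 1.4]
opening: 0.0001
```

```bash
python3 - <<'E'
from h import *
look("w13")
E
```

```text
t 8.3 tcp [0.657  0.1839 0.1259] yaw 69.81 z [ 0.0123 -0.0042 -0.9999] F [ 0.04 -0.43  1.44] q [ 0.05  0.52 -0.54  1.5   0.29  1.19 -0.89] op 0.0001
unit [0.0072 0.251 ]
```

View pics/w13.png

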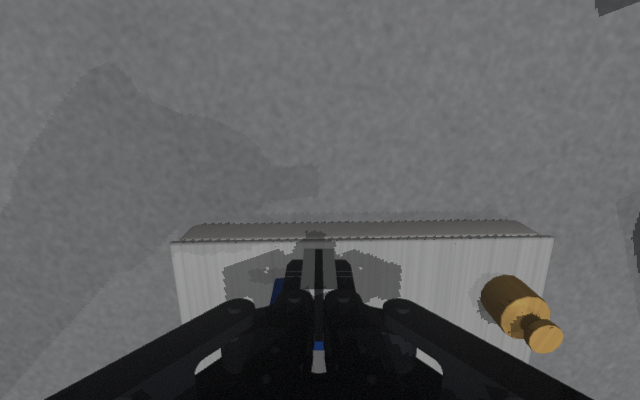

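Request:
jog_arm:
  commands:
    - [0,-0.007,0,0.012,0,-0.012,0]
    - [0,0,0.02,0,0,0,0]
    - [0,0,0.018,0,0,0,0]
    - [0,0,0.003,0,0,0,0]
    - [0,0,0,0,0,0,0]
    - [0,0,0,0,0,0,0]

```text
time: 8.85
tcp_pos: [0.6549, 0.1862, 0.0965]
ee_rot: [2.562, 1.809, 0.021]
force: [-0.3, 0.6, 0.3]
opening: 0.0003
```

```bash
python3 - <<'E'
from h import *
look("w14")
E
```

```text
t 8.85 tcp [0.6549 0.1862 0.0965] yaw 70.46 z [ 0.0135  0.0036 -0.9999] F [-0.29  0.59  0.26] q [ 0.05  0.55 -0.54  1.53  0.3   1.14 -0.89] op 0.0003
unit [0.0045 0.2525]
```

Request:
jog_arm:
  commands:
    - [0,-0.005,0.01,0.011,-0.008,0,0]
    - [-0.005,0,0.007,0,0,0,0]
    - [-0.005,0,0,0,0,0,0]
    - [0,0,0,0,0,0,0]
    - [0,0,0,0,0,0,0]

```text
time: 9.32
tcp_pos: [0.6477, 0.1785, 0.0815]
ee_rot: [2.565, 1.812, 0.005]
force: [0.2, -0.1, -0.9]
opening: -0.0002
```

```bash
python3 - <<'E'
from h import *
look("w15")
from plant import env
c=env.camera("scene")["img"][165:270,265:420,::-1];cv2.imwrite("pics/s15.png",cv2.resize(c,None,fx=5,fy=5,interpolation=cv2.INTER_CUBIC))
E
```

```text
t 9.3167 tcp [0.6477 0.1785 0.0815] yaw 70.48 z [ 3.5e-03  6.0e-04 -1.0e+00] F [ 0.17 -0.14 -0.85] q [ 0.06  0.55 -0.54  1.56  0.31  1.12 -0.89] op -0.0002
unit [2.000e-04 2.428e-01]
```

View pics/s15.png

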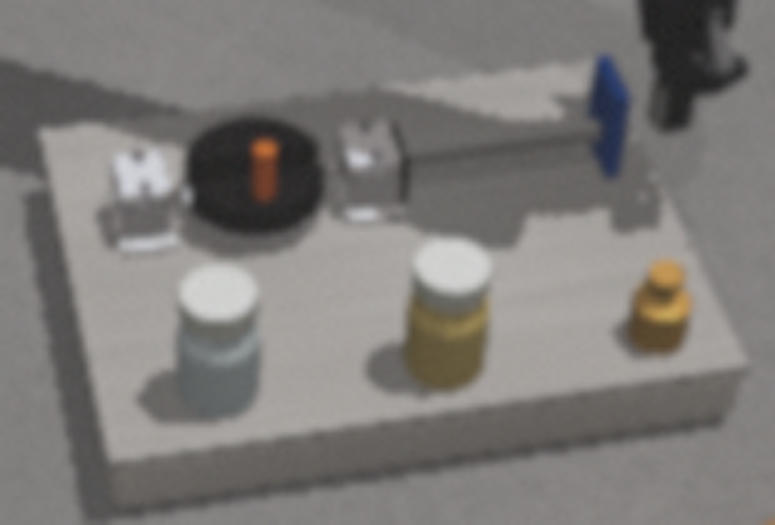

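View pics/w15.png

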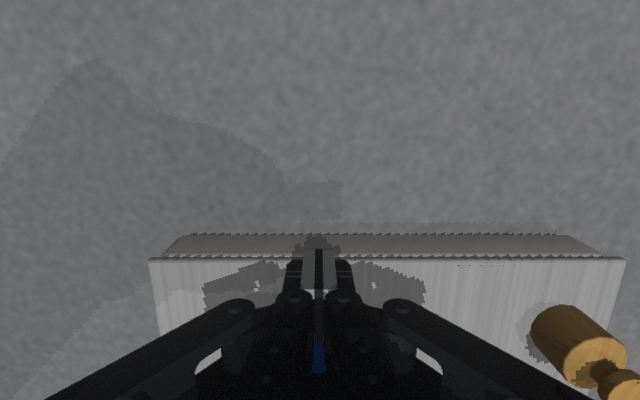

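Request:
jog_arm:
  commands:
    - [-0.007,0,0,0,0,0,0]
    - [-0.006,0,0,0,0,0,0]
    - [-0.005,0,0,0,0,0,0]
    - [-0.005,0,0,0,0,0,0]
    - [-0.005,0,0,0,0,0,0]
    - [-0.005,0,0,0,0,0,0]
    - [-0.005,0,0,0,0,0,0]
    - [0,0,0,0,0,0,0]

```text
time: 10.08
tcp_pos: [0.6343, 0.14, 0.0823]
ee_rot: [2.565, 1.812, 0.009]
force: [0.6, 0.0, 0.1]
opening: 0.0005
```

```bash
python3 - <<'E'
from h import *
look("w16")
E
```

```text
t 10.0833 tcp [0.6343 0.14   0.0823] yaw 70.5 z [ 0.0055  0.0025 -1.    ] F [0.56 0.03 0.06] q [ 0.13  0.51 -0.54  1.62  0.29  1.09 -0.83] op 0.0005
unit [0.0005 0.2021]
```

Request:
jog_arm:
  commands:
    - [-0.005,0,0,0,0,0,0]
    - [-0.005,0,0,0,0,0,0]
    - [-0.005,0,0,0,0,0,0]
    - [-0.005,0,0,0,0,0,0]
    - [-0.005,0,0,0,0,0,0]
    - [-0.005,0,0,0,0,0,0]
    - [-0.005,0,0,0,0,0,0]
    - [0,0,0,0,0,0,0]

```text
time: 10.8
tcp_pos: [0.6217, 0.1051, 0.0825]
ee_rot: [2.564, 1.814, 0.011]
force: [0.2, 0.7, 0.3]
opening: 0.0
```

```bash
python3 - <<'E'
from h import *
C=look("w17")
from plant import env
c=env.camera("scene")["img"][165:270,265:420,::-1];cv2.imwrite("pics/s17.png",cv2.resize(c,None,fx=5,fy=5,interpolation=cv2.INTER_CUBIC))
E
```

```text
t 10.8 tcp [0.6217 0.1051 0.0825] yaw 70.57 z [ 0.0062  0.0036 -1.    ] F [0.2  0.74 0.33] q [ 0.19  0.47 -0.54  1.67  0.27  1.07 -0.77] op 0.0
unit [0.0002 0.1649]
```

View pics/s17.png

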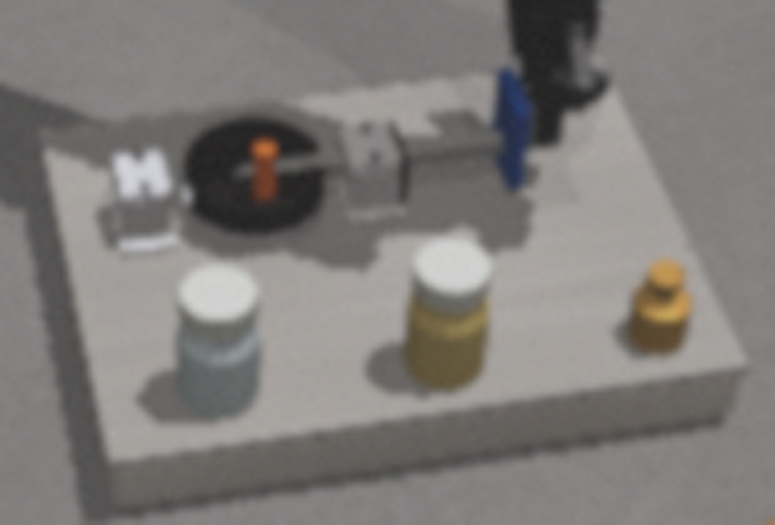

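Request:
jog_arm:
  commands:
    - [-0.005,0,0,0,0,0,0]
    - [-0.005,0,0,0,0,0,0]
    - [-0.005,0,0,0,0,0,0]
    - [-0.005,0,0,0,0,0,0]
    - [-0.005,0,0,0,0,0,0]
    - [-0.005,0,0,0,0,0,0]
    - [-0.005,0,0,0,0,0,0]
    - [-0.005,0,0,0,0,0,0]
    - [-0.005,0,0,0,0,0,0]
    - [0,0,0,0,0,0,0]

```text
time: 11.73
tcp_pos: [0.6055, 0.0602, 0.0825]
ee_rot: [2.563, 1.817, 0.014]
force: [-0.3, 0.8, -0.0]
opening: 0.0001
```

```bash
python3 - <<'E'
from h import *
C=look("w18")
from plant import env
c=env.camera("scene")["img"][165:270,265:420,::-1];cv2.imwrite("pics/s18.png",cv2.resize(c,None,fx=5,fy=5,interpolation=cv2.INTER_CUBIC))
E
```

```text
t 11.7333 tcp [0.6055 0.0602 0.0825] yaw 70.67 z [ 0.0071  0.005  -1.    ] F [-0.34  0.75 -0.03] q [ 0.27  0.43 -0.54  1.73  0.25  1.05 -0.69] op 0.0001
unit [0.     0.1172]
```

View pics/s18.png

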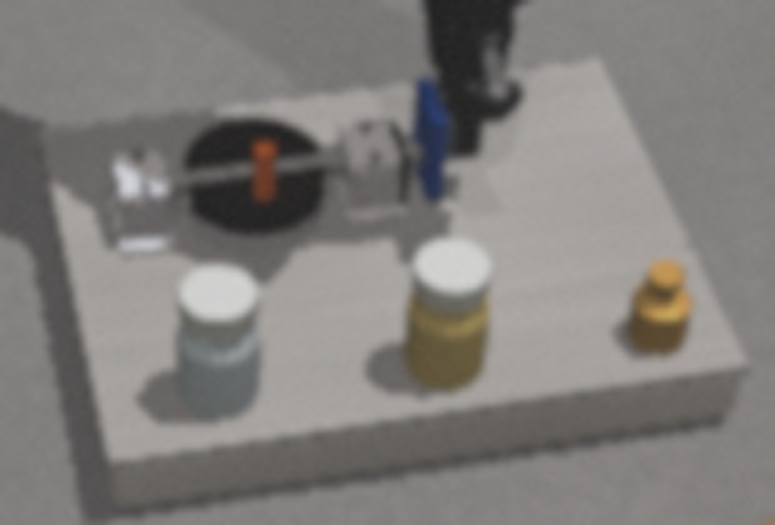

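Request:
jog_arm:
  commands:
    - [-0.003,0,0,0,0,0,0]
    - [-0.003,0,0,0,0,0,0]
    - [-0.002,0,0,0,0,0,0]
    - [0,0,0,0,0,0,0]
    - [0,0,0,0,0,0,0]

```text
time: 12.25
tcp_pos: [0.603, 0.0538, 0.0825]
ee_rot: [-2.561, -1.819, -0.015]
force: [0.9, 1.6, -0.3]
opening: 0.0003
```

```bash
python3 - <<'E'
from h import *
C=look("w19")
E
```

```text
t 12.25 tcp [0.603  0.0538 0.0825] yaw 70.77 z [ 0.0076  0.0059 -1.    ] F [ 0.87  1.57 -0.26] q [ 0.28  0.42 -0.54  1.73  0.24  1.04 -0.68] op 0.0003
unit [-0.0002  0.1103]
```

Request:
jog_arm:
  commands:
    - [-0.002,0,0,0,0,0,0]
    - [-0.002,0,0,0,0,0,0]
    - [0,0,0,0,0,0,0]

```text
time: 12.55
tcp_pos: [0.6017, 0.0503, 0.0825]
ee_rot: [-2.56, -1.82, -0.016]
force: [-0.1, 0.3, 0.8]
opening: 0.0001
```

```bash
python3 - <<'E'
from h import *
C=look("w20")
E
```

```text
t 12.55 tcp [0.6017 0.0503 0.0825] yaw 70.81 z [ 0.0078  0.0063 -0.9999] F [-0.11  0.27  0.78] q [ 0.28  0.42 -0.54  1.74  0.24  1.04 -0.67] op 0.0001
unit [-0.0003  0.1066]
```

Request:
jog_arm:
  commands:
    - [-0.0015,0,0,0,0,0,0]
    - [0,0,0,0,0,0,0]

```text
time: 12.77
tcp_pos: [0.6014, 0.0497, 0.0826]
ee_rot: [-2.559, -1.82, -0.018]
force: [0.4, -0.1, -0.3]
opening: -0.0
```

Request:
jog_arm:
  commands:
    - [-0.0015,0,0,0,0,0,0]
    - [0,0,0,0,0,0,0]

```text
time: 12.93
tcp_pos: [0.6014, 0.0499, 0.0828]
ee_rot: [-2.557, -1.821, -0.021]
force: [0.2, -0.1, -0.6]
opening: -0.0003
```

```bash
python3 - <<'E'
from h import *
C=look("w21")
from plant import env
c=env.camera("scene")["img"][165:270,265:420,::-1];cv2.imwrite("pics/s21.png",cv2.resize(c,None,fx=5,fy=5,interpolation=cv2.INTER_CUBIC))
E
```

```text
t 12.9333 tcp [0.6014 0.0499 0.0828] yaw 70.92 z [ 0.0098  0.0094 -0.9999] F [ 0.23 -0.13 -0.58] q [ 0.29  0.42 -0.54  1.74  0.24  1.04 -0.67] op -0.0003
unit [-0.0005  0.1061]
```

View pics/s21.png

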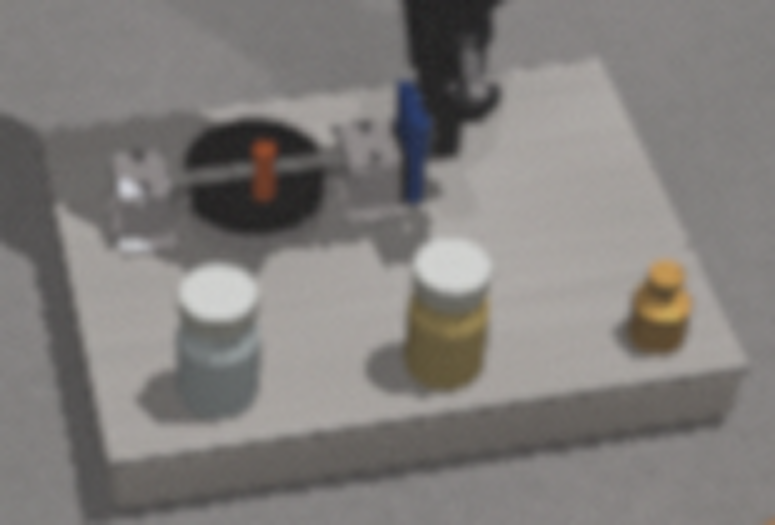

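Request:
jog_arm:
  commands:
    - [-0.003,0,0,0,0,0,0]

```text
time: 13.12
tcp_pos: [0.6012, 0.0495, 0.0831]
ee_rot: [-2.555, -1.822, -0.026]
force: [9.8, 16.5, -6.0]
opening: -0.0001
```

Request:
jog_arm:
  commands:
    - [-0.003,0,0,0,0,0,0]

```text
time: 13.2
tcp_pos: [0.6009, 0.0498, 0.0834]
ee_rot: [-2.551, -1.824, -0.032]
force: [4.7, 12.3, -2.9]
opening: -0.0001
```

```bash
python3 - <<'E'
from h import *
C=look("w22")
E
```

```text
t 13.2 tcp [0.6009 0.0498 0.0834] yaw 71.12 z [ 0.0138  0.0162 -0.9998] F [ 4.74 12.31 -2.87] q [ 0.3   0.41 -0.55  1.75  0.23  1.03 -0.66] op -0.0001
unit [-0.0009  0.1059]
```

Request:
jog_arm:
  commands:
    - [0.005,0,0,0.01,-0.02,0,0]
    - [0.015,0,0,0,0,0,0]
    - [0.015,0,0,0,0,0,0]
    - [0.01,0,0,0,0,0,0]
    - [0,0,-0.02,0,0,0,0]
    - [0,0,-0.03,0,0,0,0]
    - [0,0,-0.04,0,0,0,0]
    - [0,0,-0.04,0,0,0,0]
    - [0,0,0,0,0,0,0]

```text
time: 14.0
tcp_pos: [0.6147, 0.0975, 0.2141]
ee_rot: [-2.55, -1.826, 0.022]
force: [0.7, 0.1, 0.0]
opening: -0.0002
```

```bash
python3 - <<'E'
from h import *
C=look("w23")
from plant import env
c=env.camera("scene")["img"][165:270,265:420,::-1];cv2.imwrite("pics/s23.png",cv2.resize(c,None,fx=5,fy=5,interpolation=cv2.INTER_CUBIC))
c=env.camera("top")["img"][165:240,235:375,::-1];cv2.imwrite("pics/t23.png",cv2.resize(c,None,fx=5.6,fy=5.6,interpolation=cv2.INTER_CUBIC))
E
```

```text
t 14.0 tcp [0.6147 0.0975 0.2141] yaw 71.23 z [-0.0141 -0.004  -0.9999] F [0.69 0.05 0.03] q [ 0.22  0.36 -0.57  1.53  0.2   1.32 -0.7 ] op -0.0002
unit [-0.0038  0.1554]
```

View pics/s23.png

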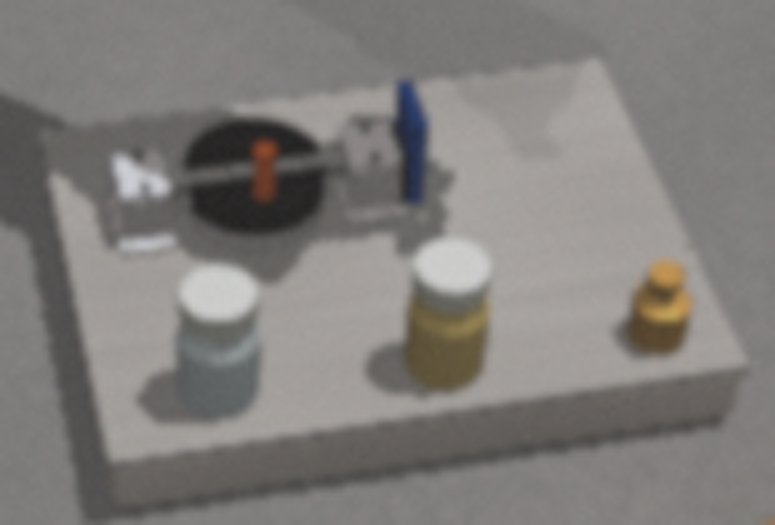

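View pics/w23.png

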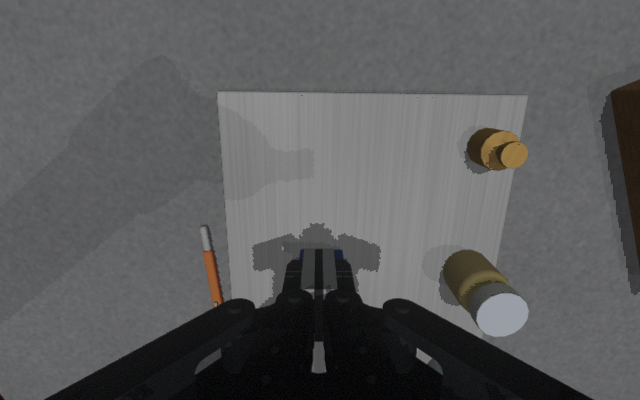

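Request:
jog_arm:
  commands:
    - [-0.035,0,0,0,0,0,0]
    - [-0.035,0,0,0,0,0,0]
    - [-0.035,0,0,0,0,0,0]
    - [-0.035,0,0,0,0,0,0]
    - [-0.03,0,0,0,0,0,0]
    - [0,0,0,0,0,0,0]
    - [0,0,0,0,0,0,0]

```text
time: 14.73
tcp_pos: [0.5492, -0.07, 0.196]
ee_rot: [-2.534, -1.82, 0.056]
force: [1.0, 0.4, -0.3]
opening: -0.0004
```

```bash
python3 - <<'E'
from h import *
C=look("w24")
im=cv2.imread("pics/w24.png")[0:250,200:420];cv2.imwrite("pics/w24z.png",cv2.resize(im,None,fx=2.4,fy=2.4,interpolation=cv2.INTER_CUBIC))
E
```

```text
t 14.7333 tcp [ 0.5492 -0.07    0.196 ] yaw 71.39 z [-0.0416 -0.0036 -0.9991] F [ 1.01  0.44 -0.26] q [ 0.48  0.24 -0.51  1.71  0.12  1.27 -0.38] op -0.0004
unit [-0.0096 -0.0243]
```

View pics/w24z.png

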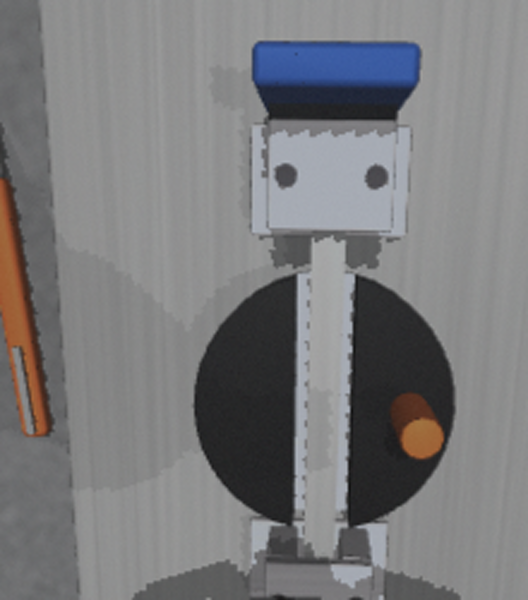

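View pics/t23.png

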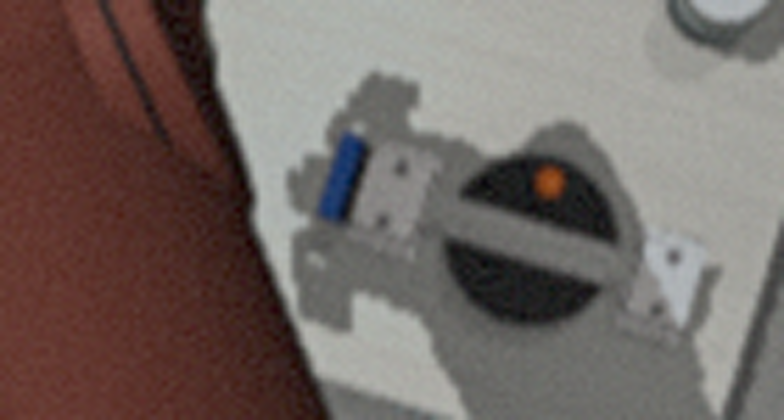

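```bash
python3 - <<'E'
from h import *
from plant import env
st=env.observe(); C=cam(env.camera("wrist"),st); f=lambda x,y:(200+x/2.4-.3,y/2.4-.3)
for n,p,z in [("out",(336,42),.115),("in",(336,85),.115),("guide near top edge",(330,231),.088),("alu/buffer far edge top",(330,128),.088),("buffer end",(330,119),.088),("disc",(324.5,399),.084)]: print(n,unit(ray(C,f(*p),z)))
for y in (.081,.085,.095): print(y,[ (proj(C,np.r_[D+y*uy,z])-[200,0])*2.4 for z in (.088,.115)])
slot(C,f(355,275),f(348,525)); slot(C,f(298,275),f(293,525))
E
```

```text
out [-0.0007  0.0926]
in [-0.0004  0.0836]
guide near top edge [-0.0004  0.0504]
alu/buffer far edge top [-0.0012  0.0769]
buffer end [-0.0013  0.0791]
disc [-0.0005  0.0017]
0.081 [array([334.2188713 , 110.68397391]), array([336.55920688,  96.17367364])]
0.085 [array([334.71510528,  94.29394189]), array([337.13688248,  77.50037446])]
0.095 [array([335.98085773,  52.48760892]), array([338.6143473 ,  29.74148905])]
slot dev from bar rad -0.011657502984687599 [0.0073 0.0383] [ 0.0082 -0.0389]
slot dev from bar rad 0.00129198894520429 [-0.0092  0.038 ] [-0.0093 -0.0394]
```

```bash
python3 - <<'E'
from plant import env
from h import *
T=cam(env.camera("top"));st=env.observe();rep(st)
z=lambda p:(235+p[0]/5.6-.4,165+p[1]/5.6-.4)
for p,h in [((93,94),.115),((343,177),.115),((530,240),.084)]: print(unit(ray(T,z(p),h)))
c=env.camera("scene")["img"][:,:,::-1];cv2.imwrite("pics/s25.png",c)
im=cv2.resize(c[165:240,280:360],None,fx=9,fy=8,interpolation=cv2.INTER_CUBIC);cv2.imwrite("pics/s25z.png",im)
c=env.camera("top")["img"][:,:,::-1];cv2.imwrite("pics/t25.png",c)
E
```

```text
t 14.8833 tcp [ 0.5501 -0.068   0.1966] yaw 71.58 z [-0.0405 -0.0032 -0.9992] F [ 0.07  1.81 -0.03] q [ 0.48  0.24 -0.51  1.7   0.12  1.27 -0.38] op 0.0001
[0.     0.2028]
[-0.0011  0.0856]
[-0.0011 -0.0018]
```

View pics/s25z.png

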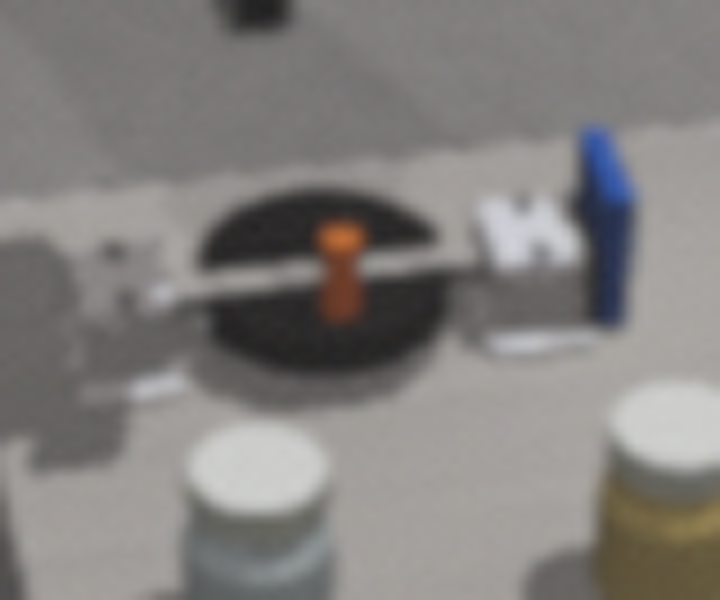

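View pics/t25.png

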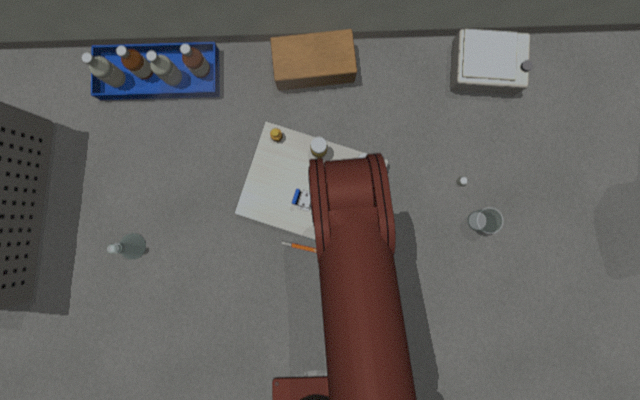

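Request:
jog_arm:
  commands:
    - [-0.02,0,-0.03,0,0,0,0]
    - [0,0,-0.03,0,0,0,0]
    - [0,0,-0.03,0,0,0,0]
    - [0,0,0,0,0,0,0]
    - [0,0,0,0,0,0,0]
    - [0,0,0,0,0,0,0]

```text
time: 15.48
tcp_pos: [0.5492, -0.0785, 0.2897]
ee_rot: [-2.516, -1.841, 0.052]
force: [0.2, -0.1, -0.3]
opening: -0.0
```

```bash
python3 - <<'E'
from h import *
from plant import env
look("w26"); print(env.job_done())
E
```

```text
t 15.4833 tcp [ 0.5492 -0.0785  0.2897] yaw 72.41 z [-4.120e-02 -5.000e-04 -9.992e-01] F [ 0.19 -0.15 -0.31] q [ 0.5   0.18 -0.51  1.57  0.09  1.45 -0.32] op -0.0
unit [-0.0068 -0.0323]
the job is handed in; nothing more can be done
None
```

View pics/w26.png

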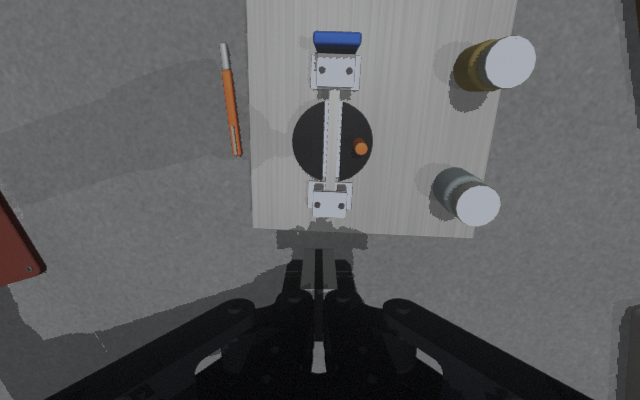

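The shaft is locked. With the fingers shut, I pushed the orange pin round to about 3.14 rad and pushed the bar by its blue plate through the slot to its stop. I then took the hand away and handed the job in at about 15.5 s.

- **Slot:** measured within about 0.01 rad of the bar line, both before and after the bar went in.
- **Bar:** the last pictures show it through the disc and into the keeper block, with the plate against the guide block. The plate's outer face measured about 93 to 95 mm in the drive unit's frame (95 mm is fully home). The top camera showed about 117 mm of travel (118 mm is fully home, from a start of 0 to 6 mm). A gap of a few tenths of a millimetre at the buffer cannot be ruled out at this resolution.
- **Other things:** in the last pictures the bottles, weight, pen, flask, beaker and stopper all stand where they were. The hand was clear of everything, with the force back to noise.

Two readings were less clean:

- **Push force:** two extra pushes after the plate had stopped briefly reached about 20 N at the wrist. That is more than the light push intended, though well under the limits.
- **Stop and buffer:** the tool did not move measurably during those pushes. The buffer's stated softness would give several millimetres at that force, so the plate may have been on a harder stop by then.

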